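# Check a cup's mouth with a go / no-go gauge

### The arm

A 6-joint arm with a two-finger parallel gripper is mounted at the origin on the work surface; the furniture and walls round the work are solid. World frame = base frame: x ahead of the robot, y to its left, z up, the work surface at z = 0. Lengths are in m, angles in degrees, forces in N, time in s.
With the tool pointing down it reaches from about 0.4 to 0.925 m from the base axis. Payload 3.4 kg.
Tool frame: the origin (TCP) lies on the mounting face of the last link; the fingertips stand 173 mm ahead of it and the grasp point (between the pads) lies 155 mm ahead of it (r.tips_ahead is the distance from the TCP to the fingertips, in m); x points along the fingers, y is the direction in which the jaws open and shut, and the axes are right-handed (so a half turn about x gives the same grasp; the last joint's range is limited). The gripper opens to 85 mm and grips with 20 to 120 N. Pads are 22 mm wide; open, the fingers measure 114 mm over their backs; the gripper's body (76 mm by 85 mm) begins 54 mm behind the grasp point. The pads swing forward as they close: fully open they stand 13 mm farther back than shut.
Start: joints at [-67.58, 17.578, 86.31, -0, 76.112, -4.211], TCP at [0.258, -0.514, 0.405] pointing down, gripper open.
Joint ranges: [-179.03, 179.03], [-60, 130.46], [8.19, 133.38], [-81.62, 261.62], [5.75, 156.47], [-153.77, 153.77]. Speed limits (degrees/s): [147.25, 147.25, 180, 180, 180, 180].

### API

Orientations are given as a 3x3 rotation matrix whose columns are the frame's x, y, z axes.
In Python, from bench import get_state, eyes, workorder, r gives the robot as it stands. The module is installed in compiled form; this text tells all that it offers.
- The arm moves only by the tool send_rows, never from a script. Its argument "steps" is a list of rows, each a list of 3 entries, a list of its own where there are three numbers: the turn, a rotation vector about the world's x, y, z in rad, then the shift along the world's x, y, z in m, then the opening, from 0 (shut) to 1 (fully open). In form: [[[wx, wy, wz], [dx, dy, dz], grip], ...]. A call has exactly 5 rows; each row is the pose to reach, as a shift and turn from the pose commanded when the call began; what a row does not reach only later rows make up. A row lasts 1/12 s, in which the tool goes at most 41.7 mm and 7.16 degrees, less where a joint would pass 70% of its speed; a pose out of reach is approached as far as the arm can. A call with a gripper value outside its range is refused whole. The fingers move at their own pace and stop on an object; "newtons" is the grip in N (left out, the last holds). Time passes only in rows, so rows that repeat a pose let the fingers close, or fill a call up. It gives the time, the measured TCP pose, the force and the opening at its end, in the units of the state.
- get_state(): the state, without advancing time (a new reading comes with each control period).
- eyes.camera(name): name is "scene" or "top"; returns a dict with "color" (480x640x3 uint8, blue, green, red), "fx", "fy", "cx", "cy" (pixels), "distortion" ([k1, k2, p1, p2, k3] as OpenCV has them; the pictures are not rectified), "view" (4x4, takes a point from world to camera coordinates). Camera axes: x right, y down, z forward; pixel columns grow to the right and rows downward; lengths in m; the calibration is good to about 2 mm. A picture is of the moment at which its call begins. There is no depth.
- workorder.finish_job(): hands the job in, once; it reports no verdict.
The state is a dict: "time_s": time; "q": joint angles; "dq": joint speeds; "effort": joint torques, N m; "ee_pos": TCP position; "orientation": TCP orientation; "wrist_force": force on the tool from outside, world axes, zero at the start; "moment": the same for the moment, N m; "width": opening from 0.0 (shut) to 1.0 (fully open).
Only numpy, scipy, OpenCV 4.12 (cv2) and the standard library are available. Lean on these libraries where they do the work, as an engineer would, in place of code of your own. Each camera call takes 0.05 s, during which the arm holds its last target. There are 200 camera calls.

### The job

Check the mouth of the tall plain white cup in the middle of the table with the wooden two-plug gauge: lower the gauge's small plug fully into the cup until the cross-bar is down at the rim, lift it out, then set the large plug down on the same mouth, centred, to confirm that it rests on the rim and does not go in. Afterwards stand the gauge upright on the table clear of the cup, let go of it, and leave the cup upright where it stood.

Things in the scene. Friction and masses are not known exactly. Their poses are not given: they have to be found in the camera images.
- gauge_handle (a point): Centre of the wooden gauge's handle, 77 mm above its feet. Gauge (250 g, 103 mm tall): cross-bar 150x30x12 mm on two round plugs that hang from it 50 mm either side of the handle; it stands on both. Handle: upright block rising 50 mm above the bar, 22 mm thick along the bar, 40 mm across; pinched over the 22 mm it resists tipping best. x: along the bar to the small plug; z: up.
- go_foot (a point): Centre of the lower face of the gauge's small plug (go end): 40 mm diameter, 40 mm long up to the bar, 50 mm from the handle's axis along the gauge's +x. Axes as the gauge's.
- nogo_foot (a point): Centre of the lower face of the gauge's large plug (no-go end): 68 mm diameter, 40 mm long up to the bar, 50 mm from the handle's axis along the gauge's -x. Axes as the gauge's.
- cup_mouth (a point): Centre of the mouth of the tall plain white cup (no handle, 72 mm outside diameter, 67 mm tall, 300 g, loose on the table), level with the rim, 67 mm above the table. Inside it is about 58 mm wide and 60 mm deep. The other cup near it is lower (56 mm) and has a blue pattern. z: up.
Mind the look-alikes: they are no part of the job. There is more than one size of the part that bears gauge_handle; the job needs the middle-sized.

How it is judged (in metres and radians):
On the way, in this order (a step that is already met when the one before it is completed fails the run):
1. the small plug is fully in the cup (foot at least 30 mm below the rim, within 15 mm of the mouth's centre, gauge within 10 degrees of upright) (z of go_foot in the frame of cup_mouth below -0.03 m and horizontal distance between go_foot and cup_mouth below 0.015 m and angle between gauge_handle's own z axis and vertical below 0.175 rad), for 0.2 s.
2. the large plug rests on the cup's rim (touching, foot within 6 mm of the rim's height, within 15 mm of the mouth's centre, gauge within 10 degrees of upright) (contact force between gauge and white_cup above 0.5 N and z of nogo_foot in the frame of cup_mouth between -0.006 and 0.006 m and horizontal distance between nogo_foot and cup_mouth below 0.015 m and angle between gauge_handle's own z axis and vertical below 0.175 rad), for 0.2 s.
At the end, for the whole second after the job is handed in: The gauge stands released and at rest upright on the table on both plugs (feet within 6 mm of the table top, within 6 degrees), not touching the cup; the white cup stands upright on the table within 50 mm of where it started (height (world z) of each of go_foot, nogo_foot below 0.006 m and angle between each of gauge_handle, cup_mouth's own z axis and vertical below 0.1 rad and contact force between gauge and white_cup below 0.01 N and linear speed of gauge below 0.02 m/s and height (world z) of cup_mouth below 0.073 m and distance of cup_mouth from where it was at the start of the episode below 0.05 m).
It fails at once if the white cup is tipped by more than 25 degrees (angle between cup_mouth's own z axis and vertical above 0.44 rad).
It also fails if it takes over 48 s, if anything falls off the work surface, if the arm or the gripper's body presses on something with over 40 N, if the wrist force passes 120 N, or if a joint passes its speed limit or range.

## Working session

There is one attempt and no reset: what is moved stays moved. The work goes in short steps, Python scripts to look and compute and a tool call to move; the robot and the scene stay as the last step left them, time stands still between calls to the robot, and variables do not carry over. Pictures are saved under pics/ and viewed, about 8 in all and at most 12, crops included, and the job is handed in when it is done.

Besides the shell and the picture viewer there is one more tool, called after "Call:" by a JSON object that holds its "op" and its "data", one argument or row to a line. send_rows: Moves the arm, as the interface text tells. Its arguments: {"type":"object","properties":{"steps":{"type":"array"},"newtons":{"type":"number"}},"required":["steps"]}

```bash
mkdir -p pics
cat > h.py <<'E'
import numpy as np, cv2
from bench import get_state, eyes, workorder, r
def cam(n):
    c=eyes.camera(n); c['K']=np.array([[c['fx'],0,c['cx']],[0,c['fy'],c['cy']],[0,0,1.]]); c['D']=np.array(c['distortion'],float); c['V']=np.array(c['view']); return c
def ray(c,uv):
    p=cv2.undistortPoints(np.array(uv,float).reshape(-1,1,2),c['K'],c['D']).reshape(-1,2)
    R=c['V'][:3,:3];t=c['V'][:3,3]
    return -R.T@t, np.c_[p,np.ones(len(p))]@R
def plane(c,uv,z):
    o,d=ray(c,uv); return o+d*((z-o[2])/d[:,2])[:,None]
def proj(c,P):
    return cv2.projectPoints(np.array(P,float).reshape(-1,1,3),cv2.Rodrigues(c['V'][:3,:3])[0],c['V'][:3,3],c['K'],c['D'])[0].reshape(-1,2)
E
python3 - <<'E'
from h import *
for n in('top','scene'):
    c=cam(n); cv2.imwrite(f'pics/{n}0.png',c['color']); print(n,ray(c,[[320,240]]))
print(get_state()); print(r.tips_ahead)
E
```

```text
top (array([ 0.28897384, -0.1158888 ,  0.89803063]), array([[ 0.22442871, -0.01840485, -0.97432514]]))
scene (array([-0.37945102, -0.6216239 ,  0.51122319]), array([[ 0.80277953,  0.44273062, -0.39956096]]))
{'time_s': 0.1, 'q': array([-6.75807361e+01,  1.76180575e+01,  8.63738303e+01,  2.07330364e-03,
        7.61131319e+01, -4.21143304e+00]), 'dq': array([-0.10539738, -0.11099254, -0.0971571 , -0.00200672, -0.05971932,
        0.06537401]), 'effort': array([ 7.97164448e-04, -4.58528531e+01, -2.52609158e+01,  1.71416929e-05,
        5.63239446e-03,  1.28830738e-06]), 'ee_pos': array([ 0.25760564, -0.51373351,  0.403889  ]), 'orientation': array([[-6.66575503e-04,  4.48229678e-01, -8.93918179e-01],
       [ 1.70779945e-03, -8.93916564e-01, -4.48230141e-01],
       [-9.99998320e-01, -1.82541221e-03, -1.69623515e-04]]), 'wrist_force': array([-0.17949601, -0.4234356 ,  0.09281925]), 'moment': array([-0.07468111, -0.02101953, -0.03404012]), 'width': 0.9991232696955338}
0.1734
```

View pics/top0.png

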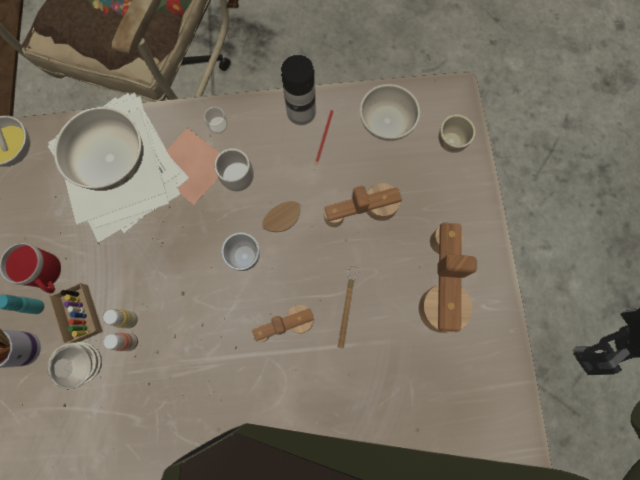

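View pics/scene0.png

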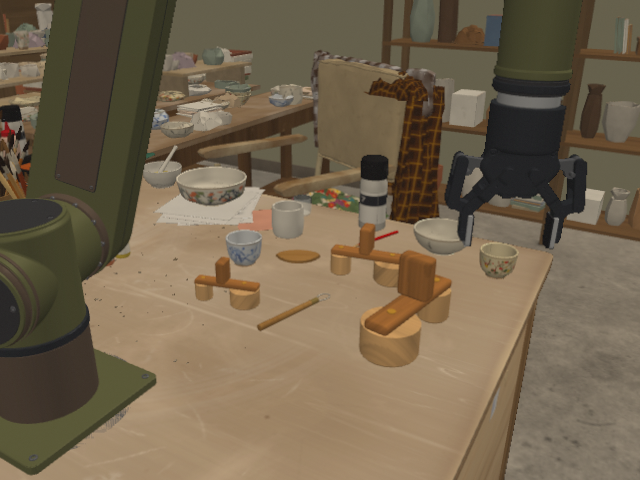

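Candidates in the top view:
- **Gauges:** small (283,325), middle (363,203), large (452,275). I choose the middle one.
- **Cups:** plain white tall (233,168), blue-patterned (241,251). I choose (233,168), which is plain and taller at (287,220) in the scene view.

Next I measure these and check the choice in one close crop.

Run:
```python
from h import *
c=cam('top'); im=c['color']; hsv=cv2.cvtColor(im,cv2.COLOR_BGR2HSV)
for p in[(345,210),(383,198),(390,210),(361,198),(300,200),(233,158),(233,175),(215,180),(250,190)]: print(p,hsv[p[1],p[0]],end=' ')
m=cv2.inRange(hsv,(5,130,60),(16,255,255)); sub=np.zeros_like(m); sub[170:235,315:415]=m[170:235,315:415]
n,l,s,_=cv2.connectedComponentsWithStats(sub); k=1+s[1:,4].argmax(); b=(l==k).astype(np.uint8)
cs,_=cv2.findContours(b,0,2); cn=max(cs,key=cv2.contourArea); print('\nbar',s[k],cv2.minAreaRect(cn))
# cup: brightness/low saturation against table
w=cv2.inRange(hsv,(0,0,90),(179,35,255)); sw=np.zeros_like(w); sw[140:200,205:262]=w[140:200,205:262]
cs2,_=cv2.findContours(sw,0,2); cc=max(cs2,key=cv2.contourArea); print('cup',cv2.boundingRect(cc),cv2.fitEllipse(cc))
crop=im[130:280,200:420].copy(); 
big=cv2.resize(crop,None,fx=3.6,fy=3.6,interpolation=cv2.INTER_CUBIC)
for q,col in((cn,(0,255,0)),(cc,(255,0,255))): cv2.polylines(big,[((q-[200,130])*3.6+1.8).astype(int)],True,col,1)
cv2.imwrite('pics/crop1.png',big)
```

```text
(345, 210) [ 13 122 123] (383, 198) [ 18 134 145] (390, 210) [ 16  91 160] (361, 198) [ 13 125 126] (300, 200) [ 17  45 141] (233, 158) [18 34 98] (233, 175) [ 30   9 174] (215, 180) [ 11  83 157] (250, 190) [ 17  47 140] 
bar [368 199  32  11  62] ((383.2346496582031, 203.02691650390625), (3.5082314014434814, 32.53884506225586), 74.74488067626953)
cup (215, 148, 35, 42) ((231.8932647705078, 166.76370239257812), (32.829219818115234, 39.748023986816406), 178.68153381347656)
```

View pics/crop1.png

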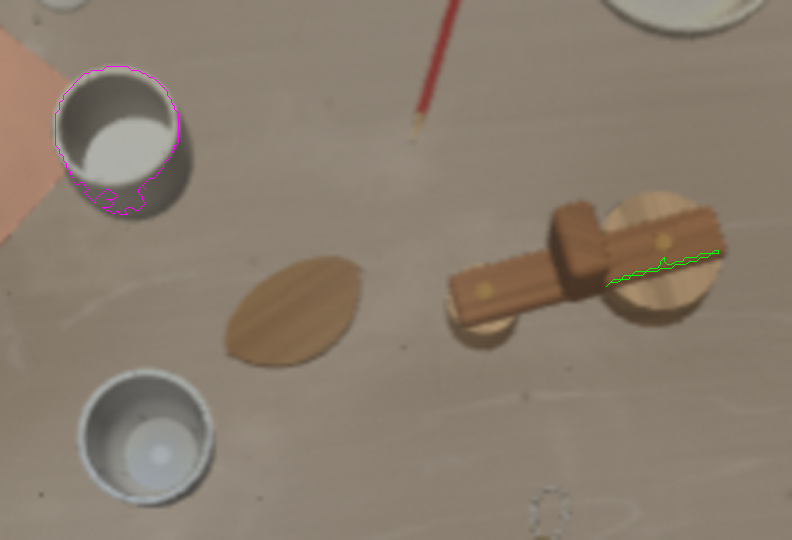

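The crop shows the plain cup's rim circle centred near crop (117,127). The middle gauge's bar has pins at (485,291) over the small plug and (663,242) over the large plug. I'll convert these to positions and cross-check by projecting into both views.

Run:
```python
from h import *
c=cam('top'); s=cam('scene')
px=lambda a:(np.array(a,float)-1.3)/3.6+[200,130]
pins=plane(c,px([[485,291],[663,242]]),.052); d=pins[0]-pins[1]; print('pins',pins,np.linalg.norm(d))
corn=plane(c,px([[450,277],[463,326],[725,251],[714,207]]),.052); print('bar corners mean',corn.mean(0), 'dims',np.linalg.norm(np.diff(corn,axis=0),axis=1))
e0=(corn[0]+corn[1])/2-(corn[2]+corn[3])/2
print('yaw pins',np.degrees(np.arctan2(d[1],d[0])),'corners',np.degrees(np.arctan2(e0[1],e0[0])))
hsv=cv2.cvtColor(c['color'],cv2.COLOR_BGR2HSV);w=cv2.inRange(hsv,(0,0,90),(179,35,255)); sw=np.zeros_like(w); sw[140:200,205:262]=w[140:200,205:262]
q=max(cv2.findContours(sw,0,1)[0],key=cv2.contourArea).reshape(-1,2).astype(float); q=q[q[:,1]<174]
P=plane(c,q,.067)
for _ in range(3):
    A=np.c_[2*P[:,:2],np.ones(len(P))]; x=np.linalg.lstsq(A,(P[:,:2]**2).sum(1),rcond=None)[0]; R=np.sqrt(x[2]+x[0]**2+x[1]**2)
    e=abs(np.hypot(*(P[:,:2]-x[:2]).T)-R); P=P[e<max(2*e.std(),.001)]
print('cup',x[:2],R,len(P))
blue=plane(c,px([[147,436]]),.056);print('blue',blue)
th=np.linspace(0,2*np.pi,40)
im=s['color'].copy(); it=c['color'].copy()
m=pins.mean(0); u=d/np.linalg.norm(d); n=np.array([-u[1],u[0],0])
sets=[np.c_[x[0]+.036*np.cos(th),x[1]+.036*np.sin(th),0*th+z] for z in(.067,0)]
sets+=[np.array([m+a*.075*u+b*.015*n for a,b in((1,1),(1,-1),(-1,-1),(-1,1),(1,1))])]
top=m.copy(); top[2]=.102; sets+=[np.array([top+a*.011*u+b*.02*n for a,b in((1,1),(1,-1),(-1,-1),(-1,1),(1,1))])]
ims=[]
for cc,I,(x0,y0,x1,y1) in((s,im,(220,180,460,310)),(c,it,(200,130,420,250))):
    f=3.3 if cc is s else 3.6
    B=cv2.resize(I[y0:y1,x0:x1],None,fx=f,fy=f,interpolation=cv2.INTER_CUBIC)[:300 if cc is c else None]
    for S in sets: cv2.polylines(B,[((proj(cc,S)-[x0,y0])*f+f/2).astype(int)],False,(0,255,0),1)
    ims.append(np.pad(B,((0,0),(0,800-B.shape[1]),(0,0))))
cv2.imwrite('pics/ov.png',np.vstack(ims)[:600])
```

```text
pins [[ 0.53877706 -0.16520473  0.052     ]
 [ 0.55616741 -0.2632555   0.052     ]] 0.09958100857655405
bar corners mean [ 0.54749909 -0.22202291  0.052     ] dims [0.02795854 0.14673253 0.02538527]
yaw pins 100.05742863148866 corners 100.07216166184419
cup [0.64811965 0.02288711] 0.033464411703624776 50
blue [[0.47782068 0.01854265 0.056     ]]
```

View pics/ov.png

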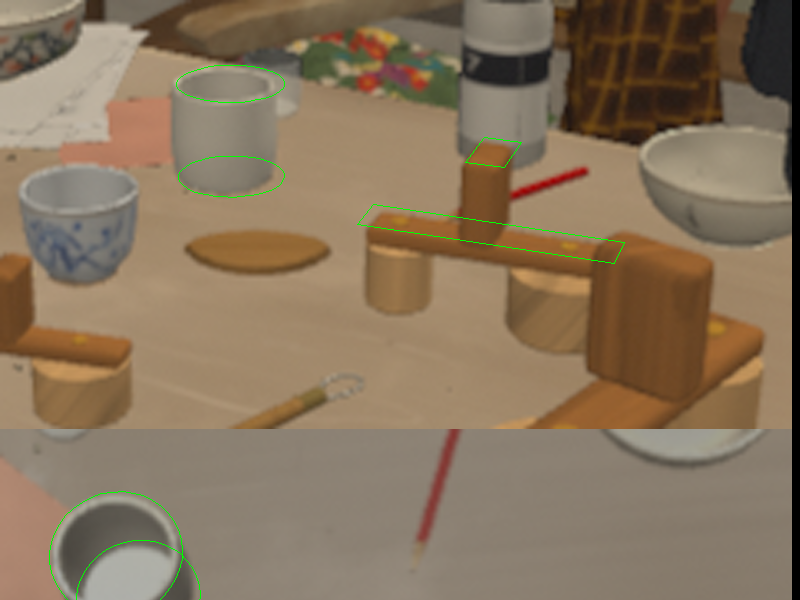

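The overlay agrees with both views to about 1–2 px (a few mm). The gauge handle is at (0.5475,-0.214) with yaw 100°, and the cup is at (0.648,0.023). I'll move above the handle, turning the tool yaw by -0.289 rad.

Call:
{"op": "send_rows", "data": {
  "steps": [
    [[0,0,-0.04],[0.018,0.018,0],1],
    [[0,0,-0.11],[0.045,0.046,0],1],
    [[0,0,-0.18],[0.073,0.075,0],1],
    [[0,0,-0.25],[0.101,0.104,0],1],
    [[0,0,-0.289],[0.129,0.133,0],1]
  ],
  "newtons": 50
}}

```text
time_s: 0.67
ee_pos: [0.3875, -0.3797, 0.4046]
orientation: [[-0.0, 0.171, -0.985], [0.0, -0.985, -0.171], [-1.0, -0.0, -0.0]]
wrist_force: [1.0, -0.1, 0.6]
width: 0.999
```

Call:
{"op": "send_rows", "data": {
  "steps": [
    [[0,0,0],[0.028,0.029,0],1],
    [[0,0,0],[0.056,0.058,-0.005],1],
    [[0,0,0],[0.084,0.087,-0.015],1],
    [[0,0,0],[0.112,0.116,-0.03],1],
    [[0,0,0],[0.135,0.14,-0.045],1]
  ]
}}

```text
time_s: 1.08
ee_pos: [0.5233, -0.239, 0.3599]
orientation: [[0.002, 0.176, -0.984], [-0.001, -0.984, -0.176], [-1.0, 0.001, -0.002]]
wrist_force: [0.6, -0.6, -1.0]
width: 1.0
```

Call:
{"op": "send_rows", "data": {
  "steps": [
    [[0,0,0],[0.014,0.014,-0.02],1],
    [[0,0,0],[0.022,0.022,-0.04],1],
    [[0,0,0],[0.026,0.0265,-0.055],1],
    [[0,0,0],[0.026,0.0265,-0.06],1],
    [[0,0,0],[0.026,0.0265,-0.06],1]
  ]
}}

```text
time_s: 1.5
ee_pos: [0.5473, -0.214, 0.298]
orientation: [[-0.004, 0.176, -0.984], [0.001, -0.984, -0.176], [-1.0, -0.002, 0.003]]
wrist_force: [-0.8, -0.9, -0.1]
width: 1.001
```

Run:
```python
from h import *
c=cam('scene'); cv2.imwrite('pics/s1.png',cv2.resize(c['color'][120:300,260:500],None,fx=3,fy=3))
s=get_state(); print(s['ee_pos'],s['orientation'].round(4),s['q'].round(1),s['time_s'])
```

```text
[ 0.54744222 -0.21456826  0.2992349 ] [[-1.700e-03  1.752e-01 -9.845e-01]
 [ 4.000e-04 -9.845e-01 -1.752e-01]
 [-1.000e+00 -7.000e-04  1.600e-03]] [-25.5  24.1  92.7  -0.   63.3  54.4] 1.55
```

View pics/s1.png

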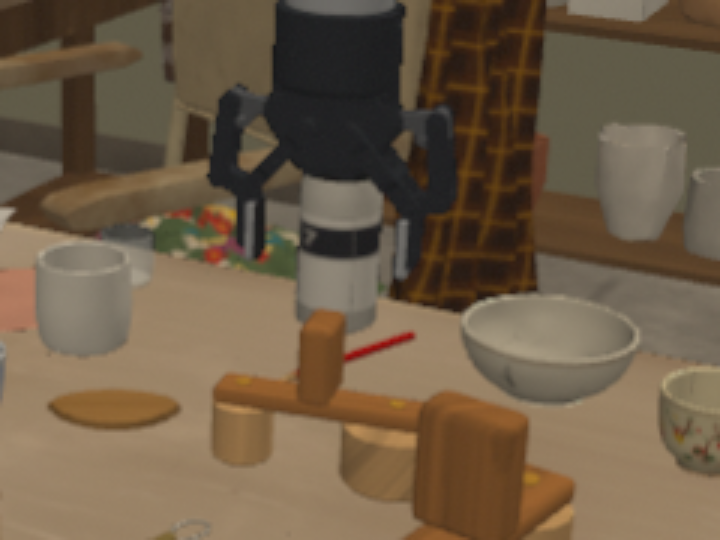

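The picture shows the jaws, at crop x≈250 and 405, straddling the handle at x≈322. I'll descend, close the jaws and lift a little.

Call:
{"op": "send_rows", "data": {
  "steps": [
    [[0,0,0],[0,0,-0.015],1],
    [[0,0,0],[0,0,-0.035],1],
    [[0,0,0],[0,0,-0.055],1],
    [[0,0,0],[0,0,-0.066],1],
    [[0,0,0],[0,0,-0.066],1]
  ]
}}

```text
time_s: 1.97
ee_pos: [0.5467, -0.215, 0.2325]
orientation: [[-0.003, 0.174, -0.985], [0.001, -0.985, -0.174], [-1.0, -0.002, 0.003]]
wrist_force: [0.1, -0.1, 0.5]
width: 0.999
```

Call:
{"op": "send_rows", "data": {
  "steps": [
    [[0,0,0],[0,0,0],0.5],
    [[0,0,0],[0,0,0],0.4],
    [[0,0,0],[0,0,0],0.3],
    [[0,0,0],[0,0,0],0.2],
    [[0,0,0],[0,0,0],0]
  ]
}}

```text
time_s: 2.38
ee_pos: [0.548, -0.2146, 0.2347]
orientation: [[0.002, 0.175, -0.985], [-0.0, -0.985, -0.175], [-1.0, 0.001, -0.001]]
wrist_force: [0.8, 4.3, 7.2]
width: 0.299
```

Call:
{"op": "send_rows", "data": {
  "steps": [
    [[0,0,0],[0,0,0],0],
    [[0,0,0],[0,0,0],0],
    [[0,0,0],[0,0,0],0],
    [[0,0,0],[0,0,0],0],
    [[0,0,0],[0,0,0],0]
  ]
}}

```text
time_s: 2.8
ee_pos: [0.5481, -0.2144, 0.2347]
orientation: [[0.001, 0.175, -0.985], [-0.0, -0.985, -0.175], [-1.0, 0.001, -0.001]]
wrist_force: [-0.9, 0.4, 5.5]
width: 0.252
```

Gripped at about 21 mm. Now I lift and carry the small plug above the cup.

Call:
{"op": "send_rows", "data": {
  "steps": [
    [[0,0,0],[0,0,0.01],0],
    [[0,0,0],[0,0,0.03],0],
    [[0,0,0],[0,0,0.055],0],
    [[0,0,0],[0.005,0.009,0.08],0],
    [[0,0,0],[0.015,0.026,0.1],0]
  ],
  "newtons": 80
}}

```text
time_s: 3.22
ee_pos: [0.562, -0.1897, 0.3353]
orientation: [[-0.001, 0.173, -0.985], [-0.001, -0.985, -0.173], [-1.0, 0.001, 0.001]]
wrist_force: [0.7, -0.1, -2.0]
width: 0.241
```

Call:
{"op": "send_rows", "data": {
  "steps": [
    [[0,0,0],[0.015,0.026,0],0],
    [[0,0,0],[0.031,0.054,0],0],
    [[0,0,0],[0.047,0.082,0],0],
    [[0,0,0],[0.063,0.11,0],0],
    [[0,0,0],[0.077,0.134,0],0]
  ]
}}

```text
time_s: 3.63
ee_pos: [0.6401, -0.0526, 0.3337]
orientation: [[-0.001, 0.175, -0.985], [0.0, -0.985, -0.175], [-1.0, -0.001, 0.001]]
wrist_force: [0.6, -0.2, -2.4]
width: 0.249
```

Call:
{"op": "send_rows", "data": {
  "steps": [
    [[0,0,0],[0.01,0.017,0],0],
    [[0,0,0],[0.016,0.026,0],0],
    [[0,0,0],[0.017,0.028,0],0],
    [[0,0,0],[0.017,0.028,0],0],
    [[0,0,0],[0.017,0.028,0],0]
  ]
}}

```text
time_s: 4.05
ee_pos: [0.656, -0.0274, 0.3334]
orientation: [[-0.002, 0.175, -0.985], [-0.001, -0.985, -0.175], [-1.0, 0.001, 0.002]]
wrist_force: [0.1, -0.5, -2.5]
width: 0.246
```

Run:
```python
from h import *
c=cam('scene'); t=cam('top')
s=get_state(); p=s['ee_pos']; print(p,s['orientation'].round(4),s['wrist_force'].round(1),s['width'],s['time_s'])
u=-s['orientation'][:,1]; u=u*[1,1,0]; go=p+.05*u; go[2]=p[2]-.2347; no=go-.1*u; print('go',go,'nogo',no)
th=np.linspace(0,2*np.pi,40); ci=lambda q,r,z:np.c_[q[0]+r*np.cos(th),q[1]+r*np.sin(th),0*th+z]
cup=(.648,.023); out=[]
for cc,(x0,y0,x1,y1) in((c,(230,120,390,260)),(t,(180,110,300,215))):
    f=4 if cc is c else 4
    B=cv2.resize(cc['color'][y0:y1,x0:x1],None,fx=f,fy=f,interpolation=cv2.INTER_CUBIC)
    for S,k in((ci(cup,.036,.067),(0,255,0)),(ci(go,.02,go[2]),(0,0,255)),(ci(no,.034,go[2]),(255,0,0))): cv2.polylines(B,[((proj(cc,S)-[x0,y0])*f+f/2).astype(int)],True,k,1)
    out.append(B)
h=560; W=np.hstack([cv2.copyMakeBorder(b,0,h-b.shape[0],0,0,0) for b in out]); cv2.imwrite('pics/s2.png',cv2.resize(W,None,fx=.71,fy=.71,interpolation=cv2.INTER_AREA))
```

```text
[ 0.65601128 -0.02784718  0.33360984] [[-1.000e-03  1.735e-01 -9.848e-01]
 [-5.000e-04 -9.848e-01 -1.735e-01]
 [-1.000e+00  3.000e-04  1.100e-03]] [ 0.5 -0.2 -3.1] 0.2436964130406311 4.15
go [0.64733654 0.02139456 0.09890984] nogo [ 0.66468603 -0.07708892  0.09890984]
```

View pics/s2.png

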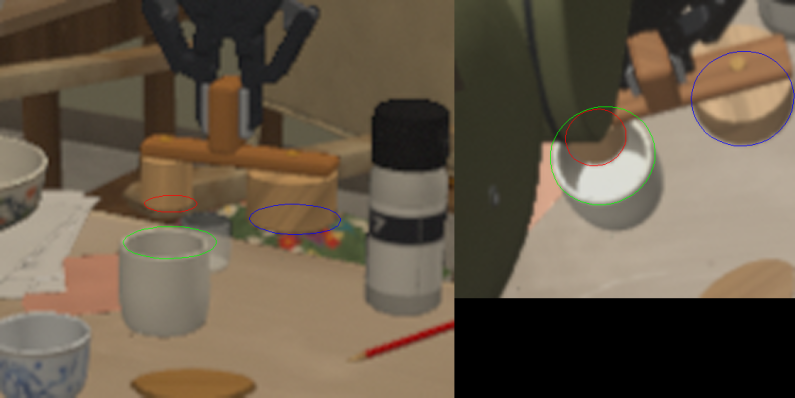

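In both views the projected feet and cup share the same small offset, so their relative alignment is good. I'll lower the small plug into the cup.

Call:
{"op": "send_rows", "data": {
  "steps": [
    [[0,0,0],[0.001,0.001,-0.005],0],
    [[0,0,0],[0.001,0.001,-0.015],0],
    [[0,0,0],[0.001,0.001,-0.025],0],
    [[0,0,0],[0.001,0.001,-0.035],0],
    [[0,0,0],[0.001,0.001,-0.042],0]
  ]
}}

```text
time_s: 4.57
ee_pos: [0.657, -0.0257, 0.2894]
orientation: [[-0.003, 0.175, -0.985], [0.0, -0.985, -0.175], [-1.0, -0.001, 0.003]]
wrist_force: [0.3, 0.3, -2.4]
width: 0.247
```

Call:
{"op": "send_rows", "data": {
  "steps": [
    [[0,0,0],[0,0,-0.008],0],
    [[0,0,0],[0,0,-0.015],0],
    [[0,0,0],[0,0,-0.022],0],
    [[0,0,0],[0,0,-0.026],0],
    [[0,0,0],[0,0,-0.028],0]
  ]
}}

```text
time_s: 4.98
ee_pos: [0.6575, -0.0254, 0.2627]
orientation: [[-0.001, 0.175, -0.985], [0.0, -0.985, -0.175], [-1.0, -0.0, 0.001]]
wrist_force: [-0.4, -0.2, -3.5]
width: 0.244
```

Call:
{"op": "send_rows", "data": {
  "steps": [
    [[0,0,0],[0,0,-0.001],0],
    [[0,0,0],[0,0,-0.001],0],
    [[0,0,0],[0,0,-0.001],0],
    [[0,0,0],[0,0,-0.001],0],
    [[0,0,0],[0,0,-0.001],0]
  ]
}}

```text
time_s: 5.4
ee_pos: [0.6579, -0.0255, 0.2632]
orientation: [[0.001, 0.175, -0.985], [-0.0, -0.985, -0.175], [-1.0, 0.0, -0.001]]
wrist_force: [0.6, -0.3, -2.7]
width: 0.246
```

Run:
```python
from h import *
c=cam('scene'); t=cam('top')
s=get_state(); p=s['ee_pos']; print(p,s['wrist_force'].round(1),s['moment'].round(2),s['width'],s['time_s'])
a=cv2.resize(c['color'][150:260,230:370],None,fx=3,fy=3,interpolation=cv2.INTER_CUBIC); b=cv2.resize(t['color'][110:220,190:310],None,fx=3,fy=3,interpolation=cv2.INTER_CUBIC)
cv2.imwrite('pics/s3.png',np.hstack([a,b]))
```

```text
[ 0.65779271 -0.02552411  0.26307747] [-0.6  0.1 -2.7] [ 0.05 -0.    0.05] 0.2519747192370137 5.5
```

View pics/s3.png

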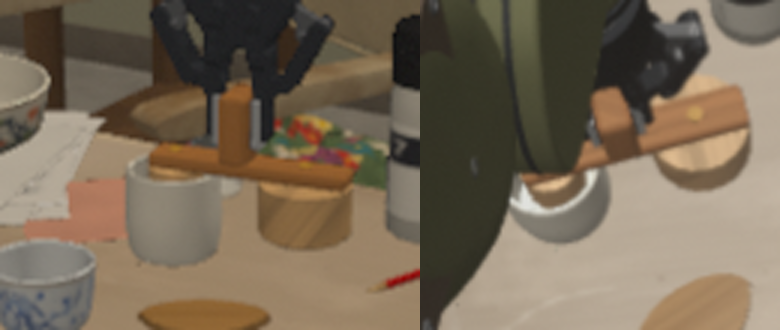

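The picture shows the small plug in the cup, with the bar just above the rim at about (180,165). I'll lower until I feel contact.

Call:
{"op": "send_rows", "data": {
  "steps": [
    [[0,0,0],[0,0,-0.001],0],
    [[0,0,0],[0,0,-0.0015],0],
    [[0,0,0],[0,0,-0.0015],0],
    [[0,0,0],[0,0,-0.0015],0],
    [[0,0,0],[0,0,-0.0015],0]
  ]
}}

```text
time_s: 5.92
ee_pos: [0.6579, -0.0255, 0.2615]
orientation: [[0.001, 0.175, -0.985], [-0.0, -0.985, -0.175], [-1.0, 0.0, -0.001]]
wrist_force: [0.2, -0.2, -0.6]
width: 0.25
```

Contact of about 2 N with the foot at 27 mm, so the bar is down on the rim. Now I lift out and shift 100 mm along the bar to bring the large plug over the cup.

Call:
{"op": "send_rows", "data": {
  "steps": [
    [[0,0,0],[0,0,0.008],0],
    [[0,0,0],[0,0,0.022],0],
    [[0,0,0],[0,0,0.04],0],
    [[0,0,0],[0,0,0.058],0],
    [[0,0,0],[0,0,0.07],0]
  ]
}}

```text
time_s: 6.33
ee_pos: [0.658, -0.0255, 0.3333]
orientation: [[0.002, 0.175, -0.985], [-0.0, -0.985, -0.175], [-1.0, 0.0, -0.002]]
wrist_force: [1.0, 0.1, -1.7]
width: 0.245
```

Call:
{"op": "send_rows", "data": {
  "steps": [
    [[0,0,0],[-0.001,0.006,0.004],0],
    [[0,0,0],[-0.005,0.028,0.005],0],
    [[0,0,0],[-0.01,0.055,0.005],0],
    [[0,0,0],[-0.015,0.083,0.005],0],
    [[0,0,0],[-0.0175,0.0985,0.005],0]
  ]
}}

```text
time_s: 6.75
ee_pos: [0.639, 0.0757, 0.3356]
orientation: [[-0.002, 0.176, -0.984], [0.002, -0.984, -0.176], [-1.0, -0.002, 0.002]]
wrist_force: [0.1, 0.1, -2.8]
width: 0.25
```

Call:
{"op": "send_rows", "data": {
  "steps": [
    [[0,0,0],[0,0,-0.005],0],
    [[0,0,0],[0,0,-0.012],0],
    [[0,0,0],[0,0,-0.018],0],
    [[0,0,0],[0,0,-0.02],0],
    [[0,0,0],[0,0,-0.02],0]
  ]
}}

```text
time_s: 7.17
ee_pos: [0.64, 0.0719, 0.3146]
orientation: [[-0.003, 0.174, -0.985], [-0.001, -0.985, -0.174], [-1.0, 0.0, 0.003]]
wrist_force: [-0.7, -0.0, -2.0]
width: 0.25
```

Run:
```python
from h import *
c=cam('scene'); t=cam('top')
s=get_state(); p=s['ee_pos']; print(p,s['wrist_force'].round(1),s['moment'].round(2),s['width'],s['time_s'])
u=-s['orientation'][:,1]; u=u*[1,1,0]; no=p-.05*u; z=p[2]-.2345; print('nogo',no[:2],z)
th=np.linspace(0,2*np.pi,40); ci=lambda q,r,z:np.c_[q[0]+r*np.cos(th),q[1]+r*np.sin(th),0*th+z]
a=c['color'][150:260,220:360]; f=5
B=cv2.resize(a,None,fx=f,fy=f,interpolation=cv2.INTER_CUBIC)
for S,k in((ci((.648,.023),.036,.067),(0,255,0)),(ci(no,.034,z),(0,0,255))): cv2.polylines(B,[((proj(c,S)-[220,150])*f+f/2).astype(int)],True,k,1)
cv2.imwrite('pics/s4.png',B)
```

```text
[0.64042261 0.07201226 0.31577521] [-0.3  0.2 -2.3] [ 0.1   0.01 -0.02] 0.245535364317465 7.2667
nogo [0.64910289 0.0227715 ] 0.08127520776927633
```

View pics/s4.png

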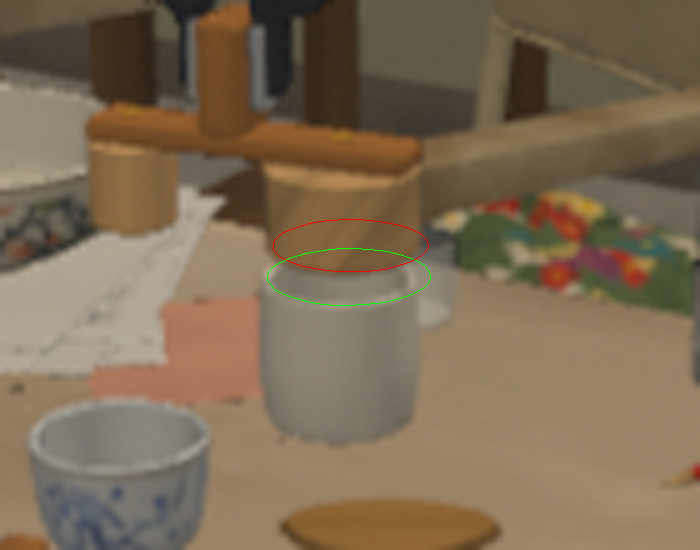

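The large plug (x centre ≈343) and cup (≈340) line up to within about 1 mm. Lowering to rim contact.

Call:
{"op": "send_rows", "data": {
  "steps": [
    [[0,0,0],[0,0,-0.004],0],
    [[0,0,0],[0,0,-0.008],0],
    [[0,0,0],[0,0,-0.011],0],
    [[0,0,0],[0,0,-0.013],0],
    [[0,0,0],[0,0,-0.0135],0]
  ]
}}

```text
time_s: 7.68
ee_pos: [0.64, 0.0729, 0.302]
orientation: [[-0.001, 0.175, -0.985], [-0.0, -0.985, -0.175], [-1.0, -0.0, 0.001]]
wrist_force: [-0.5, 0.0, -3.3]
width: 0.247
```

Call:
{"op": "send_rows", "data": {
  "steps": [
    [[0,0,0],[0,0,-0.0005],0],
    [[0,0,0],[0,0,-0.001],0],
    [[0,0,0],[0,0,-0.001],0],
    [[0,0,0],[0,0,-0.001],0],
    [[0,0,0],[0,0,-0.001],0]
  ]
}}

```text
time_s: 8.1
ee_pos: [0.6403, 0.073, 0.3019]
orientation: [[0.0, 0.175, -0.985], [-0.0, -0.985, -0.175], [-1.0, 0.0, -0.0]]
wrist_force: [0.3, -0.3, -3.6]
width: 0.25
```

Call:
{"op": "send_rows", "data": {
  "steps": [
    [[0,0,0],[0,0,-0.0005],0],
    [[0,0,0],[0,0,-0.001],0],
    [[0,0,0],[0,0,-0.0015],0],
    [[0,0,0],[0,0,-0.0015],0],
    [[0,0,0],[0,0,-0.0015],0]
  ]
}}

```text
time_s: 8.52
ee_pos: [0.6404, 0.073, 0.3011]
orientation: [[0.001, 0.175, -0.985], [-0.0, -0.985, -0.175], [-1.0, 0.0, -0.001]]
wrist_force: [-1.1, 1.2, 4.4]
width: 0.25
```

Contact of about 7 N at rim height (foot ≈ 66.6 mm). I'll hold and look.

Call:
{"op": "send_rows", "data": {
  "steps": [
    [[0,0,0],[0,0,0],0],
    [[0,0,0],[0,0,0],0],
    [[0,0,0],[0,0,0],0],
    [[0,0,0],[0,0,0],0],
    [[0,0,0],[0,0,0],0]
  ]
}}

```text
time_s: 8.93
ee_pos: [0.6404, 0.073, 0.3011]
orientation: [[0.001, 0.175, -0.985], [-0.0, -0.985, -0.175], [-1.0, 0.0, -0.001]]
wrist_force: [-1.9, 0.6, 5.6]
width: 0.244
```

Run:
```python
from h import *
c=cam('scene'); t=cam('top')
s=get_state(); print(s['ee_pos'],s['wrist_force'].round(1),s['moment'].round(2),s['time_s'])
a=cv2.resize(c['color'][150:260,230:370],None,fx=3,fy=3,interpolation=cv2.INTER_CUBIC); b=cv2.resize(t['color'][110:220,190:310],None,fx=3,fy=3,interpolation=cv2.INTER_CUBIC)
cv2.imwrite('pics/s5.png',np.hstack([a,b]))
```

```text
[0.64038975 0.07301131 0.30110063] [-0.4  0.1  5.7] [-0.28  0.26 -0.05] 9.0333
```

View pics/s5.png

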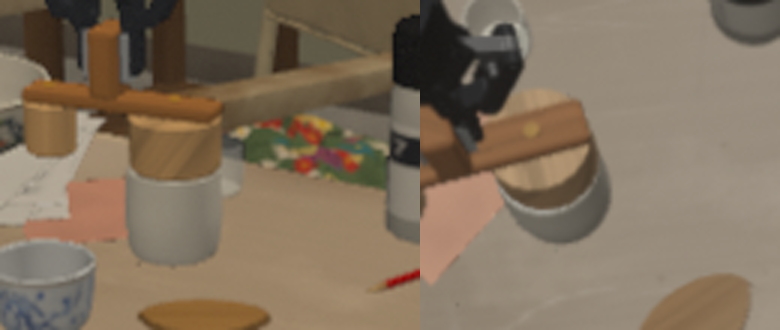

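The large plug sits centred on the rim at (175,175) and did not go in. Now I lift and carry the gauge back to its original free spot.

Call:
{"op": "send_rows", "data": {
  "steps": [
    [[0,0,0],[0,0,0.006],0],
    [[0,0,0],[0,0,0.018],0],
    [[0,0,0],[0,0,0.032],0],
    [[0,0,0],[0,0,0.045],0],
    [[0,0,0],[-0.005,-0.015,0.05],0]
  ]
}}

```text
time_s: 9.45
ee_pos: [0.6364, 0.0598, 0.3517]
orientation: [[0.004, 0.177, -0.984], [0.002, -0.984, -0.177], [-1.0, -0.002, -0.004]]
wrist_force: [0.4, -0.0, -2.1]
width: 0.249
```

Call:
{"op": "send_rows", "data": {
  "steps": [
    [[0,0,0],[-0.01,-0.03,0],0],
    [[0,0,0],[-0.02,-0.064,0],0],
    [[0,0,0],[-0.031,-0.098,0],0],
    [[0,0,0],[-0.042,-0.131,0],0],
    [[0,0,0],[-0.053,-0.165,0],0]
  ]
}}

```text
time_s: 9.87
ee_pos: [0.5808, -0.1087, 0.3495]
orientation: [[-0.002, 0.175, -0.985], [0.0, -0.985, -0.175], [-1.0, -0.001, 0.001]]
wrist_force: [0.5, 0.1, -2.2]
width: 0.247
```

Call:
{"op": "send_rows", "data": {
  "steps": [
    [[0,0,0],[-0.01,-0.032,-0.005],0],
    [[0,0,0],[-0.02,-0.063,-0.015],0],
    [[0,0,0],[-0.029,-0.092,-0.03],0],
    [[0,0,0],[-0.034,-0.106,-0.045],0],
    [[0,0,0],[-0.0345,-0.1075,-0.06],0]
  ]
}}

```text
time_s: 10.28
ee_pos: [0.5459, -0.2183, 0.2893]
orientation: [[-0.001, 0.171, -0.985], [-0.001, -0.985, -0.171], [-1.0, 0.001, 0.001]]
wrist_force: [0.7, 0.5, -3.0]
width: 0.248
```

Call:
{"op": "send_rows", "data": {
  "steps": [
    [[0,0,0],[0,0,-0.015],0],
    [[0,0,0],[0,0,-0.03],0],
    [[0,0,0],[0,0,-0.042],0],
    [[0,0,0],[0,0,-0.05],0],
    [[0,0,0],[0,0,-0.054],0]
  ]
}}

```text
time_s: 10.7
ee_pos: [0.5466, -0.2146, 0.2347]
orientation: [[-0.003, 0.174, -0.985], [0.002, -0.985, -0.174], [-1.0, -0.002, 0.003]]
wrist_force: [-10.4, 6.9, 45.7]
width: 0.25
```

Call:
{"op": "send_rows", "data": {
  "steps": [
    [[0,0,0],[0,0,-0.001],0],
    [[0,0,0],[0,0,-0.002],0],
    [[0,0,0],[0,0,-0.0025],0],
    [[0,0,0],[0,0,-0.0025],0],
    [[0,0,0],[0,0,-0.0025],0]
  ]
}}

```text
time_s: 11.12
ee_pos: [0.5473, -0.2145, 0.2348]
orientation: [[-0.0, 0.175, -0.985], [-0.0, -0.985, -0.175], [-1.0, 0.0, 0.0]]
wrist_force: [-4.1, 0.6, 5.4]
width: 0.247
```

It is down, at 5 N. I release and retreat.

Call:
{"op": "send_rows", "data": {
  "steps": [
    [[0,0,0],[0,0,0],0.3],
    [[0,0,0],[0,0,0],0.45],
    [[0,0,0],[0,0,0],0.7],
    [[0,0,0],[0,0,0],1],
    [[0,0,0],[0,0,0],1]
  ]
}}

```text
time_s: 11.53
ee_pos: [0.548, -0.2146, 0.2337]
orientation: [[0.0, 0.175, -0.985], [-0.0, -0.985, -0.175], [-1.0, 0.0, -0.0]]
wrist_force: [-0.7, 0.2, -0.8]
width: 0.852
```

Call:
{"op": "send_rows", "data": {
  "steps": [
    [[0,0,0],[0,0,0],1],
    [[0,0,0],[0,0,0],1],
    [[0,0,0],[0,0,0.015],1],
    [[0,0,0],[0,0,0.04],1],
    [[0,0,0],[0,0,0.07],1]
  ]
}}

```text
time_s: 11.95
ee_pos: [0.5469, -0.2142, 0.3024]
orientation: [[-0.005, 0.175, -0.985], [0.002, -0.985, -0.175], [-1.0, -0.003, 0.004]]
wrist_force: [-0.6, -0.2, 0.3]
width: 0.999
```

Call:
{"op": "send_rows", "data": {
  "steps": [
    [[0,0,0],[0,0,0.03],1],
    [[0,0,0],[-0.01,-0.01,0.06],1],
    [[0,0,0],[-0.03,-0.03,0.08],1],
    [[0,0,0],[-0.055,-0.055,0.09],1],
    [[0,0,0],[-0.075,-0.075,0.09],1]
  ]
}}

```text
time_s: 12.37
ee_pos: [0.4724, -0.2908, 0.3971]
orientation: [[0.005, 0.176, -0.984], [-0.004, -0.984, -0.176], [-1.0, 0.005, -0.004]]
wrist_force: [0.3, -0.7, -0.2]
width: 1.002
```

Run:
```python
from h import *
c=cam('scene'); t=cam('top'); s=get_state(); print(s['ee_pos'],s['width'],s['time_s'])
a=cv2.resize(c['color'][170:310,220:440],(396,252)); b=cv2.resize(t['color'][110:250,190:410],(396,252))
cv2.imwrite('pics/s6.png',np.hstack([a,b]))
```

```text
[ 0.47031001 -0.29175546  0.3947431 ] 1.0028117545593258 12.4667
```

View pics/s6.png

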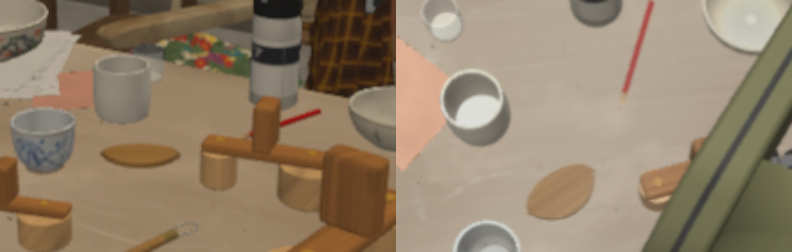

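The gauge stands upright and released at its spot (scene crop 265,150). The cup is upright where it was (122,88). Handing in.

```bash
python3 -c "
from bench import workorder; print(workorder.finish_job())"
```

```text
the job is handed in; nothing more can be done
None
```

The job is done and handed in after about 12.5 s of the 48 s. The hand-in reports no verdict, so success is judged only from my own readings and pictures.

- **Small plug:** I lowered the middle-sized gauge's small plug into the plain white cup until the bar touched the rim, with the foot about 40 mm below the rim and about 2 N of contact.
- **Large plug:** I set it on the same mouth, within about 1–2 mm of centre. It rested at rim height with about 8 N for more than 0.5 s and did not go in.
- **Placing:** I stood the gauge back at its original spot and let go. The last picture shows it upright and clear of the cup, and the cup upright with no visible shift. I did not measure the final poses.

**Readings that stood out:**
- The wrist force briefly read about 46 N as the gauge touched down on the table, below the 120 N limit, and settled to 5 N.
- The two cameras disagreed by about 1–2 pixels (a few mm). The shift was the same for the gauge and the cup, so it did not affect the fit.

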